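Hang a board carrier on the inspection rail and slide it to the stop

TASK

Take the blue board carrier out of its stand and, holding it by its tab from the robot's side, hook it over the green band of the rail under the lamp. Then slide it along the rail, without lifting it off, until it has pushed in the yellow sprung plate of the black stop, and leave it hanging there. The stop is clamped at a different place each day, so feel for it and push gently; leave the white carrier, the bottle, the cup and the other things on the bench where they are.

Things in the scene. Friction and masses are not known exactly. Their poses are not given: they have to be found in the camera images.
- carrier: Blue-framed circuit-board carrier, to be hung; 0.14 to 0.26 kg, 135 mm high, standing upright in a slot. Origin under the bottom edge; x along the panel away from its tab, y across its thickness, z up. Panel x -54..66, y +-4, z 0..80 mm; aluminium hook bracket above it (see hook), tab on the -x side (see tab).
- hook (a point): Centre of the underside of the blue carrier's bracket roof, at (0, 0, 130) mm of the carrier; sits on the rail's top when hung. Bracket 30 mm wide (y +-15): leg x -15..-10 from panel to z 135, roof 5 mm thick to x 15, lip x 10..15 down to z 112. Hook 20 mm wide inside; the rail enters from the +x side through the 32 mm gap between lip and panel top.
- tab (a point): Centre of the blue carrier's grip tab, at (-43.5, 0, 115) mm of the carrier: a plate 10 mm thick (y +-5), 57 mm long (x -72..-15) and 40 mm high (z 95..135). Pinch it across y, at any pitch; gripping about 9 mm further from the bracket leaves the fingers clear of it.
- spare: White-framed carrier of the same shape and frame as the blue one, standing in the other slot, 90 mm away. Leave it alone.
- stand: Black desk stand, 110 x 210 mm, origin under its centre. Two slots along its x at y +45 and -45 mm, 11 mm wide, floor at z 8 mm, ribs 100 mm long up to z 36 mm; one carrier in each, tabs towards the stand's -x, which faces the robot. Lift a carrier straight up at least 35 mm to clear.
- rack: Fixed rail stand; origin on the table under the middle of the rail, axes parallel to the world's but for a yaw. Rail: 12 mm steel bar along the rack's y, axis at x 0, z 260 mm, y -200..200, on 18 mm posts at its ends. On the +y half a black stop block stands round the rail, fixed, with a yellow sprung plate facing -y.
- band (a point): Middle of the green band on the rail, on the rail's axis, at (0, -100, 260) mm of the rack. The band runs from y -150 to -50 mm.
- lamp (a point): Middle of the underside of the white lamp bar over the rail, at (-25, 0, 333) mm of the rack; bar x -45..-5, y -200..200, z 332..365 mm. A gripper pointing straight down at the tab of a hung carrier hits it: come tilted 25 to 45 degrees, fingers pointing down and away from the robot.
- plunger (a joint): Travel of the yellow sprung plate of the stop towards the rack's +y: 0 free, 0.010 m fully in, where it is solid. Plate x -18..26, z 242..286 mm of the rack; its free face lies somewhere between y +30 and +110 mm, not reported: feel for it. Spring 0.15 to 0.4 N, less than the friction of a hung carrier.
- flux: Green bottle, 48 mm diameter, 120 mm high, origin under its centre, standing on the red mat. Leave it alone.
- cup: Black open cup, 76 mm rim diameter, 90 mm high, origin under its centre. Leave it alone.
- spool: Steel spool, 60 mm diameter, 45 mm high, origin under its centre, on the mat. Leave it alone.
- driver: Screwdriver with red handle lying on the mat. Leave it alone.
- jar: Amber jar, 60 mm diameter, 70 mm high, origin under its centre. Leave it alone.
There are look-alikes about, which are no part of the job. What is shaped like the carrier but orange or red is not meant.

How it is judged:
On the way:
1. the blue carrier hangs on the rail at the green band (x of hook in the frame of rack between -0.011 and 0.011 m and z of hook in the frame of rack between 0.259 and 0.273 m and y of hook in the frame of rack between -0.155 and -0.045 m and contact force between carrier and rack above 0.3 N), for 0.1 s.
At the end, for the whole second after the job is handed in: The blue carrier hangs at rest on the rail: roof of its bracket within 7 mm of the rail's top in height and 11 mm across, within about 10 degrees of upright, holding the yellow plate at least 4 mm in (x of hook in the frame of rack between -0.011 and 0.011 m and z of hook in the frame of rack between 0.259 and 0.273 m and value of joint plunger above 0.004 m and y of hook in the frame of rack between 0 and 0.12 m and angle between carrier's own z axis and vertical below 0.17 rad and linear speed of carrier below 0.02 m/s); the robot touches nothing.
It fails at once if the blue carrier is off the rail (roof more than 9 mm above its top) while over the part beyond the green band (x of hook in the frame of rack between -0.03 and 0.03 m and y of hook in the frame of rack above -0.03 m and z of hook in the frame of rack above 0.275 m).
It fails at once if the carrier is pressed on the rail or the stop with more than 35 N (contact force between carrier and rack above 35 N).
It fails at once if the white carrier is moved more than 20 mm (distance of spare from where it was at the start of the episode above 0.02 m).
It fails at once if the bottle, cup, spool, jar or screwdriver is moved more than 30 mm (distance of any of flux, cup, spool, jar, driver from where it was at the start of the episode above 0.03 m).
It also fails if it takes over 58 s, if anything falls off the work surface, if the arm or the gripper's body presses on something with over 40 N, if the wrist force passes 120 N, or if a joint passes its speed limit or range.

ROBOT

A 6-joint arm with a two-finger parallel gripper is mounted at the origin on the work surface. World frame = base frame: x ahead of the robot, y to its left, z up, the work surface at z = 0. Lengths are in m, angles in rad, forces in N, time in s.
With the tool pointing down it reaches from about 0.35 to 0.975 m from the base axis. Payload 17.4 kg.
Tool frame: the origin (TCP) lies between the finger pads; the fingertips stand 11 mm ahead of it and the grasp point (between the pads) lies 8 mm behind it (finger_overhang is the distance from the TCP to the fingertips, in m); z points along the fingers, y is the direction in which the jaws open and shut (so a half turn about z gives the same grasp; the last joint's range is limited). The gripper opens to 85 mm and grips with 20 to 120 N. Pads are 22 mm wide; open, the fingers measure 114 mm over their backs; the gripper's body (76 mm by 85 mm) begins 54 mm behind the grasp point. The pads swing forward as they close: fully open they stand 13 mm farther back than shut.
Start: joints at [1.301, 0.116, 1.442, -0, 1.584, -0.038], TCP at [0.155, 0.657, 0.242] pointing down, gripper open.
Joint ranges: [-2.83, 2.83], [-0.83, 2.19], [0.07, 2.5], [-1.14, 4.28], [0.01, 3], [-2.97, 2.97]. Speed limits (rad/s): [1.89, 1.89, 2.22, 3.14, 3.14, 3.14].

INTERFACE

Orientations are given as a 3x3 rotation matrix whose columns are the frame's x, y, z axes.
In Python, from plant import * gives the robot as it stands. The module is installed in compiled form; this text tells all that it offers.
- The arm moves only by the shell command python3 -m handwheel 'ROWS' [OPENING] [FORCE]. ROWS is JSON, a list of rows, each an object with "travel": the shift along the tool's x, y, z in units of 30 mm (1.0 is 30 mm), a list of three; "dr": the turn, a rotation vector about the tool's x, y, z in units of 6 degrees (1.0 is 6 degrees), a list of three. In form: [{"travel": [dx, dy, dz], "dr": [rx, ry, rz]}, ...]. A call has 1 to 12 rows; each row is the pose to reach, as a shift and turn from the pose commanded when the call began, along the tool's axes at that moment; what a row does not reach only later rows make up. A row lasts 1/10 s, in which the tool goes at most 50 mm and 8.59 degrees, less where a joint would pass 70% of its speed; a pose out of reach is approached as far as the arm can. A call with a gripper value outside its range is refused whole. OPENING is the closure, from 0 (fully open) to 1 (shut), set as the call begins (- or left out, the last holds). The fingers move at their own pace and stop on an object; FORCE is the grip in N (left out, the last holds). Time passes only in rows, so rows that repeat a pose let the fingers close. It gives the time, the measured TCP pose, the force and the opening at its end, in the units of the state.
- state(): the state, without advancing time (a new reading comes with each control period).
- grab_frame(name): name is "scene" or "top" or "wrist"; returns (picture, depth): 480x640x3 uint8, red, green, blue; 480x640 float32, m along the optical axis (not along the pixel's ray), 0 where there is no reading.
- calibration(name): a dict with "fx", "fy", "cx", "cy" (pixels), "extrinsics" (4x4, takes a point from camera to world coordinates). Camera axes: x right, y down, z forward; pixel columns grow to the right and rows downward; lengths in m; the calibration is good to about 2 mm. The wrist camera is an equidistant fisheye: a pixel r from the principal point sees the ray r / f radians off the axis. A picture is of the moment at which its call begins: read the wrist's pose just before it. calibration takes no time and is no camera call; for the wrist camera it gives the pose at the moment of the call.
- sign_off(): hands the job in, once; it reports no verdict.
Trained networks look in the newest picture that a camera, given by its name, has taken for a name from the list of things; names that differ only in an ending like _2 or _b are one class to them, and where a whole thing is asked for, a point or a joint stands for the part that bears it (a point fixed in the world has none). Each returns a list of dicts, best first, with "conf" (0 to 1); they miss things now and then, are a little off and sometimes report something else, mostly with a low value. They report only what shows in the picture. A call takes as long as a camera call. They do not tell look-alikes from the thing itself.
- outline_of(camera, query): "mask" (480x640 bool, what is visible of it) and "extent" ([left, top, right, bottom] in pixels, round what is visible of it).
The state is a dict: "time": time; "qpos": joint angles; "joint_vel": joint speeds; "tau": joint torques, N m; "position": TCP position; "eef_rot": TCP orientation; "contact_force": force on the tool from outside, world axes, zero at the start; "ft_torque": the same for the moment, N m; "width": opening from 0.0 (shut) to 1.0 (fully open).
Only numpy, scipy, OpenCV 4.12 (cv2) and the standard library are available. Lean on these libraries where they do the work, as an engineer would, in place of code of your own. Each camera call takes 0.05 s, during which the arm holds its last target.

## Working session

There is one attempt and no reset: what is moved stays moved. The work goes in short steps, Python scripts to look and compute and a shell command to move; the robot and the scene stay as the last step left them, time stands still between calls to the robot, and variables do not carry over. Pictures are saved under pics/ and viewed, and the job is handed in when it is done.

```bash
mkdir -p pics; python3 - <<'E'
from plant import *
import cv2,numpy as np
s=state(); print(s)
for n in ["scene","top"]:
    im,d=grab_frame(n); cv2.imwrite(f"pics/{n}0.png",im[:,:,::-1]); np.savez(f"{n}0.npz",im=im,d=d)
    c=calibration(n); print(n,c)
E
```

```text
{'time': 0.0, 'qpos': array([ 1.30120496e+00,  1.16488316e-01,  1.44227824e+00, -1.27830758e-05,
        1.58399289e+00, -3.78192482e-02]), 'joint_vel': array([ 0.00033376, -0.00089391,  0.00087075, -0.00020076, -0.00060487,
        0.00119739]), 'tau': array([ 4.01931771e-03, -7.31985641e+01, -6.32487917e+01,  1.67506032e-04,
        6.41461680e-03, -9.22323977e-06]), 'position': array([0.155026  , 0.65677124, 0.24155254]), 'eef_rot': array([[-9.73260820e-01,  2.29702605e-01, -2.98439870e-04],
       [ 2.29702796e-01,  9.73260167e-01, -1.12805003e-03],
       [ 3.13436068e-05, -1.16643937e-03, -9.99999319e-01]]), 'contact_force': array([ 0.25381589, -0.19474362, -0.61734316]), 'ft_torque': array([-0.04711661,  0.02316271, -0.01344849]), 'width': 0.9963384235901115}
scene {'fx': 433.3967806636791, 'fy': 433.3967806636791, 'cx': 312.11607550394757, 'cy': 239.08287853586512, 'extrinsics': array([[-0.34452137,  0.5168449 , -0.78369406,  1.23310311],
       [ 0.9386167 ,  0.20514081, -0.27733723,  0.23383152],
       [ 0.0174273 , -0.83113693, -0.55579465,  0.7256806 ],
       [ 0.        ,  0.        ,  0.        ,  1.        ]])}
top {'fx': 463.44490330463344, 'fy': 463.44490330463344, 'cx': 319.3089686105687, 'cy': 238.92372570745596, 'extrinsics': array([[ 0.11534671, -0.9722195 ,  0.20367714,  0.27738587],
       [-0.99332129, -0.11347729,  0.02087377, -0.04808373],
       [ 0.00281884, -0.20472456, -0.97881556,  1.20124941],
       [ 0.        ,  0.        ,  0.        ,  1.        ]])}
```

View pics/scene0.png

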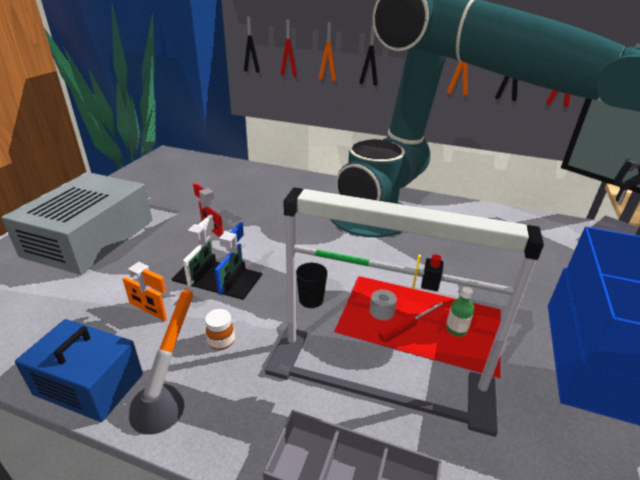

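View pics/top0.png

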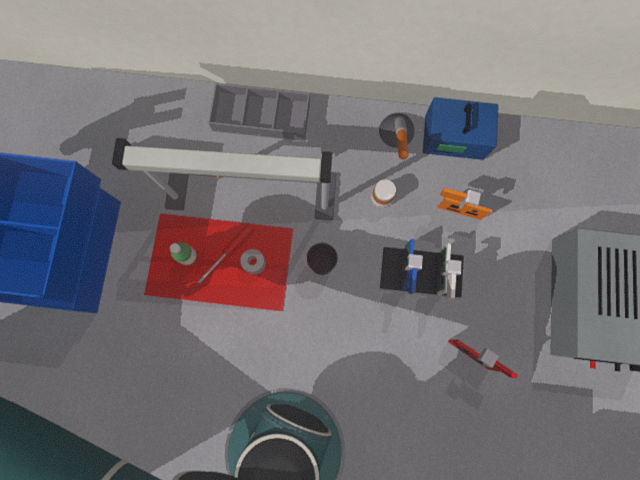

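The scene view shows the blue carrier at (230,265), the white one at (200,255), an orange look-alike at (145,292) and a red one at (208,210). In the top view these are at (413,265), (450,268), (465,203) and (485,358). The blue one in the black stand fits the description. I'll measure it and enlarge a crop to confirm.

```bash
cat > h.py <<'E'
import numpy as np,cv2
from plant import *
def pts(n,d,mask):
    c=calibration(n); v,u=np.nonzero(mask&(d>0)); z=d[v,u]
    p=np.stack([(u-c['cx'])/c['fx']*z,(v-c['cy'])/c['fy']*z,z],1)
    E=c['extrinsics']; return p@E[:3,:3].T+E[:3,3],u,v
def proj(n,P):
    c=calibration(n);E=c['extrinsics'];q=(np.atleast_2d(P)-E[:3,3])@E[:3,:3]
    return np.stack([c['cx']+c['fx']*q[:,0]/q[:,2],c['cy']+c['fy']*q[:,1]/q[:,2]],1)
E
python3 - <<'E'
from h import *
for n in ["scene","top"]:
    f=np.load(f"{n}0.npz"); d=f['d']; im=f['im']
    for q in ["carrier","rack","stand","band","plunger"]:
        try: r=outline_of(n,q)
        except Exception as e: print(n,q,e); continue
        for i,o in enumerate(r[:4]):
            P,_,_=pts(n,d,o['mask'])
            print(n,q,round(o['conf'],2),o['extent'],len(P),P.min(0).round(3) if len(P) else '',P.max(0).round(3) if len(P) else '',np.median(P,0).round(3) if len(P) else '')
            np.save(f"m_{n}_{q}_{i}.npy",o['mask'])
f=np.load("scene0.npz")['im'][180:320,120:280]; g=np.load("top0.npz")['im'][220:320,370:480]
a=cv2.resize(f,(560,490),interpolation=cv2.INTER_CUBIC);cv2.imwrite("pics/cropS.png",a[:,:,::-1])
a=cv2.resize(g,(550,500),interpolation=cv2.INTER_CUBIC);cv2.imwrite("pics/cropT.png",a[:,:,::-1])
E
```

```text
scene carrier 0.95 [217.8, 221.9, 242.6, 294.3] 1008 [ 0.264 -0.381 -0.003] [ 0.541 -0.236  0.144] [ 0.478 -0.249  0.085]
scene carrier 0.89 [125.2, 260.7, 168.9, 323.5] 1630 [ 0.489 -0.534 -0.006] [ 0.665 -0.308  0.136] [ 0.654 -0.368  0.069]
scene carrier 0.85 [193.1, 184.0, 222.1, 238.2] 672 [ 0.022 -0.641 -0.006] [ 0.429 -0.337  0.144] [ 0.281 -0.432  0.077]
scene carrier 0.7 [207.3, 307.0, 235.6, 347.2] 920 [ 0.602 -0.203 -0.002] [ 0.696 -0.146  0.072] [ 0.679 -0.167  0.05 ]
scene rack 0.8 [262.8, 184.8, 544.6, 437.3] 16036 [-0.128 -0.271 -0.006] [0.715 0.473 0.366] [0.607 0.217 0.266]
scene stand 0.93 [174.4, 255.7, 262.0, 299.3] 1700 [ 0.403 -0.409 -0.004] [ 0.539 -0.191  0.087] [ 0.493 -0.246  0.007]
scene stand 0.33 [204.7, 310.2, 236.7, 349.4] 942 [ 0.639 -0.203  0.   ] [ 0.696 -0.146  0.072] [ 0.68  -0.167  0.048]
scene band 0.89 [269.0, 187.7, 542.8, 437.5] 15584 [-0.124 -0.232 -0.005] [0.714 0.473 0.366] [0.607 0.215 0.273]
scene plunger 0.59 [413.8, 256.3, 422.4, 291.2] 107 [ 0.234  0.19  -0.002] [0.633 0.218 0.286] [0.626 0.208 0.276]
top carrier 0.97 [439.9, 190.7, 49
[... 426 characters left out ...]
68 -0.293  0.009]
top rack 0.87 [112.9, 134.1, 334.5, 219.9] 7044 [ 0.551 -0.052 -0.005] [0.758 0.534 0.37 ] [0.584 0.182 0.363]
top stand 0.85 [382.7, 246.3, 461.5, 293.8] 2113 [ 0.417 -0.402 -0.005] [ 0.528 -0.191  0.142] [ 0.469 -0.29   0.009]
top stand 0.53 [199.2, 221.4, 254.0, 281.4] 374 [0.379 0.15  0.002] [0.54  0.271 0.033] [0.494 0.188 0.026]
top band 0.88 [110.4, 137.3, 336.4, 218.6] 6983 [ 0.55  -0.05  -0.004] [0.755 0.44  0.37 ] [0.583 0.179 0.363]
top band 0.26 [407.4, 239.6, 421.9, 291.8] 664 [ 0.4   -0.287 -0.001] [ 0.54  -0.236  0.15 ] [ 0.461 -0.248  0.121]
top plunger 0.61 [401.2, 235.2, 424.6, 292.5] 617 [ 0.401 -0.285  0.004] [ 0.536 -0.236  0.15 ] [ 0.459 -0.248  0.128]
```

View pics/cropS.png

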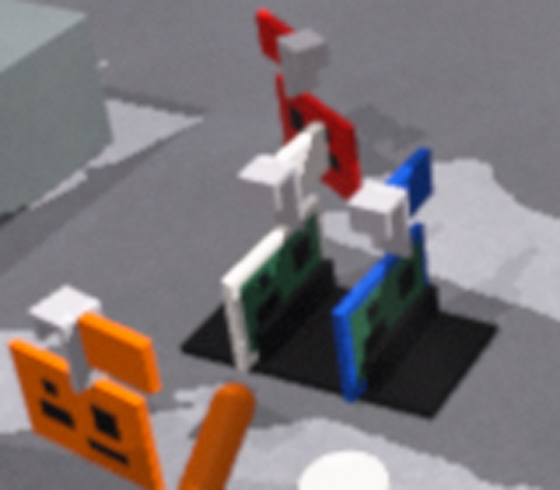

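View pics/cropT.png

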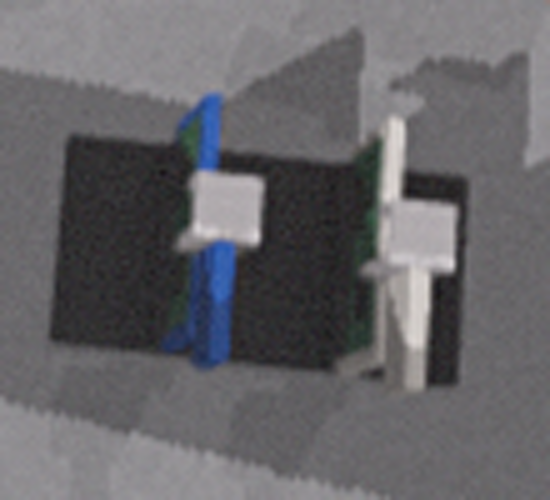

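The crops confirm it: the blue carrier stands in the black stand, with its tab towards the robot. Next I'll fit the carrier and rack poses.

```bash
python3 - <<'E'
from h import *
def line(P):
    m=P.mean(0); w=np.linalg.svd(P-m)[2][0]; return m,w
f=np.load("top0.npz"); d=f['d']; im=f['im'].astype(int)
allm=np.ones(d.shape,bool)
P,u,v=pts("top",d,allm); C=im[v,u]
# blue tab/bracket
k=(P[:,0]>.38)&(P[:,0]<.56)&(P[:,1]>-.30)&(P[:,1]<-.215)&(P[:,2]>.12)&(P[:,2]<.16)
Q=P[k];B=C[k];bl=(B[:,2]>B[:,0]+50)
for nm,q in (("tab",Q[bl]),("brk",Q[~bl])):
    print(nm,len(q),np.percentile(q,[2,50,98],axis=0).round(4).tolist()); 
    r=cv2.minAreaRect((q[:,:2]*1000).astype(np.float32)); print(r)
m,w=line(Q[bl][:,:2]); print(m,w,np.degrees(np.arctan2(w[1],w[0])))
# panel top edge, blue far
k=(P[:,0]>.45)&(P[:,0]<.56)&(P[:,1]>-.30)&(P[:,1]<-.215)&(P[:,2]>.075)&(P[:,2]<.1)&(C[:,2]>C[:,0]+50)
print("paneltop",k.sum(),P[k].mean(0),P[k].min(0),P[k].max(0))
# stand black
k=np.load("m_top_stand_0.npy")[v,u]&(P[:,2]<.02)&(C.max(1)<60)
print("stand",cv2.minAreaRect((P[k][:,:2]*1000).astype(np.float32)))
# lamp
k=(P[:,2]>.35)&(P[:,2]<.38)&(P[:,0]>.5)&(P[:,0]<.7)&(P[:,1]>-.1)&(P[:,1]<.5)
w=k&(C.min(1)>130)
for kk in (k,w): print("lamp",kk.sum(),cv2.minAreaRect((P[kk][:,:2]*1000).astype(np.float32)),P[kk][:,2].mean())
m,ww=line(P[w][:,:2]);print(m,ww,np.degrees(np.arctan2(-ww[0],ww[1])))
# scene
f=np.load("scene0.npz"); d=f['d']; im=f['im'].astype(int)
P,u,v=pts("scene",d,allm); C=im[v,u]
k=(P[:,2]>.245)&(P[:,2]<.28)&(P[:,0]>.55)&(P[:,0]<.7)&(P[:,1]>-.04)&(P[:,1]<.38)
g=k&(C[:,1]>C[:,0]+50)&(C[:,1]>C[:,2]+40)
print("band",g.sum(),np.percentile(P[g],[1,50,99],axis=0).round(4).tolist())
y=k&(C[:,0]>C[:,2]+70)&(C[:,1]>C[:,2]+60)&~g
print("yellow",y.sum(),np.percentile(P[y],[2,50,98],axis=0).round(4).tolist())
m,ww=line(P[k][:,:2]); print("rail",k.sum(),m,ww,np.degrees(np.arctan2(-ww[0],ww[1])),np.median(P[k],0))
k=(P[:,2]>.12)&(P[:,2]<.155)&(P[:,0]>.38)&(P[:,0]<.56)&(P[:,1]>-.30)&(P[:,1]<-.215)
b=k&(C[:,2]>C[:,0]+50); print("tab scene",b.sum(),np.percentile(P[b],[2,50,98],axis=0).round(4).tolist())
for q in ["flux","cup","jar","spool"]:
    for n in ["top"]:
        r=outline_of(n,q)
        for o in r[:1]:
            PP,_,_=pts(n,np.load(f"{n}0.npz")['d'],o['mask']); print(q,round(o['conf'],2),o['extent'],np.median(PP,0).round(3))
E
```

```text
tab 121 [[0.4011, -0.2563, 0.1241], [0.4314, -0.2509, 0.1427], [0.454, -0.2467, 0.1481]]
((427.5948486328125, -251.66915893554688), (54.44784927368164, 9.931527137756348), 0.4257802963256836)
brk 219 [[0.4115, -0.2662, 0.1227], [0.4691, -0.2487, 0.1424], [0.4872, -0.2367, 0.1471]]
((445.3798828125, -252.1494140625), (85.6280517578125, 30.779800415039062), 0.7456591129302979)
[ 0.4286233  -0.25100757] [-0.99948424 -0.03211311] -178.1597379947386
paneltop 63 [ 0.51422191 -0.25063884  0.08701054] [ 0.45044264 -0.25550777  0.07834919] [ 0.53593051 -0.2469289   0.09221667]
stand ((471.1265869140625, -296.1074523925781), (107.66038513183594, 209.7608184814453), 0.08023910224437714)
lamp 4866 ((588.1815185546875, 173.706787109375), (55.07334518432617, 419.8550109863281), 2.810889959335327) 0.36380258452637404
lamp 4115 ((581.2352905273438, 173.6239013671875), (40.915283203125, 377.5779113769531), 2.73760986328125) 0.36396552330641624
[0.57914813 0.1714362 ] [ 0.04839334 -0.99882836] -177.2261824538435
band 293 [[0.6077, 0.0242, 0.2584], [0.616, 0.0735, 0.2634], [0.6207, 0.1202, 0.2663]]
yellow 26 [[0.6209, 0.2051, 0.2471], [0.6311, 0.2068, 0.2627], [0.6331, 0.2079, 0.278]]
rail 2074 [0.61390417 0.19073473] [-0.0403606   0.99918518] 2.3131200932495513 [0.61354296 0.21340547 0.26237489]
tab scene 100 [[0.4057, -0.2575, 0.1215], [0.4281, -0.2497, 0.1389], [0.4547, -0.2475, 0.143]]
flux 0.65 [167.3, 240.5, 196.4, 259.8] [0.437 0.303 0.085]
cup 0.66 [310.8, 239.1, 338.3, 273.4] [ 0.475 -0.035  0.026]
jar 0.71 [224.5, 223.3, 254.2, 255.0] [0.498 0.185 0.026]
spool 0.94 [240.1, 249.3, 264.7, 275.8] [0.442 0.138 0.047]
```

```bash
cat >> h.py <<'E'
from scipy.spatial.transform import Rotation as Ro
def Rt(t,yaw=0):
    t=np.radians(t); z=np.array([np.sin(t),0,-np.cos(t)]);y=np.array([0,1.,0]);x=np.cross(y,z)
    return Ro.from_euler('z',yaw,degrees=True).as_matrix()@np.stack([x,y,z],1)
def go(p,R=None,s=None):
    s=s or state(); R0=s['eef_rot']
    d=R0.T@(np.array(p)-s['position'])/.03
    r=np.zeros(3) if R is None else np.degrees(Ro.from_matrix(R0.T@R).as_rotvec())/6
    print("travel",d.round(3).tolist(),"dr",r.round(3).tolist(),"mm",(np.linalg.norm(d)*30).round(),"deg",(np.linalg.norm(r)*6).round(1))
E
python3 - <<'E'
from h import *
go([.40,.45,.30],Rt(0)); go([.40,.05,.30],Rt(0)); go([.358,-.251,.194],Rt(40))
E
```

```text
travel [-9.531, -4.838, -1.923] dr [-0.0, 0.0, -2.213] mm 326.0 deg 13.3
travel [-12.593, -17.815, -1.922] dr [-0.0, 0.0, -2.213] mm 657.0 deg 13.3
travel [-13.536, -27.901, 1.611] dr [-0.773, -6.636, -2.122] mm 932.0 deg 42.1
```

```bash
python3 -m handwheel '[{"travel":[-1.5,-0.8,-1.9],"dr":[0,0,0]},{"travel":[-9.5,-4.8,-1.9],"dr":[0,0,-2.2]},{"travel":[-9.5,-4.8,-1.9],"dr":[0,0,-2.2]},{"travel":[-9.5,-4.8,-1.9],"dr":[0,0,-2.2]},{"travel":[-9.5,-4.8,-1.9],"dr":[0,0,-2.2]},{"travel":[-9.5,-4.8,-1.9],"dr":[0,0,-2.2]},{"travel":[-12.6,-17.8,-1.9],"dr":[0,0,-2.2]},{"travel":[-12.6,-17.8,-1.9],"dr":[0,0,-2.2]},{"travel":[-12.6,-17.8,-1.9],"dr":[0,0,-2.2]},{"travel":[-12.6,-17.8,-1.9],"dr":[0,0,-2.2]},{"travel":[-12.6,-17.8,-1.9],"dr":[0,0,-2.2]},{"travel":[-12.6,-17.8,-1.9],"dr":[0,0,-2.2]}]' 0
python3 - <<'E'
from h import *
s=state();print(s['qpos'].round(2)); go([.40,-.1,.30],Rt(0)); go([.358,-.251,.24],Rt(40))
E
```

```text
time: 2.0
position: [0.3911, 0.1741, 0.2988]
eef_rot: [[-1.0, 0.001, 0.001], [0.001, 1.0, 0.0], [-0.001, 0.0, -1.0]]
contact_force: [1.6, -0.7, 0.6]
width: 1.002
[ 0.36 -0.45  1.85 -0.    1.74 -1.21]
travel [-0.303, -9.135, -0.042] dr [0.002, 0.008, -0.008] mm 274.0 deg 0.1
travel [1.094, -14.17, 1.955] dr [-0.001, -6.659, -0.008] mm 430.0 deg 40.0
```

```bash
python3 -m handwheel '[{"travel":[0,-1.6,0],"dr":[0,0,0]},{"travel":[0,-3.2,0],"dr":[0,-1,0]},{"travel":[0,-4.8,0],"dr":[0,-2,0]},{"travel":[0.2,-6.4,0.2],"dr":[0,-3,0]},{"travel":[0.4,-8,0.5],"dr":[0,-4,0]},{"travel":[0.6,-9.6,0.8],"dr":[0,-5,0]},{"travel":[0.8,-11.2,1.2],"dr":[0,-6,0]},{"travel":[1,-12.8,1.6],"dr":[0,-6.66,0]},{"travel":[1.1,-14.17,1.95],"dr":[0,-6.66,0]},{"travel":[1.1,-14.17,1.95],"dr":[0,-6.66,0]},{"travel":[1.1,-14.17,1.95],"dr":[0,-6.66,0]},{"travel":[1.1,-14.17,1.95],"dr":[0,-6.66,0]}]' 0
python3 - <<'E'
from h import *
s=state();print(s['qpos'].round(2)); go([.358,-.251,.194],Rt(40)); go([.4226,-.251,.117],Rt(40))
im,d=grab_frame("wrist"); cv2.imwrite("pics/w1.png",im[:,:,::-1])
E
```

```text
time: 3.2
position: [0.3551, -0.2532, 0.2382]
eef_rot: [[-0.767, 0.009, 0.641], [0.008, 1.0, -0.005], [-0.641, 0.001, -0.767]]
contact_force: [0.3, 0.2, -0.2]
width: 1.0
[-1.04 -0.77  2.23  0.6   1.32 -2.65]
travel [0.872, 0.072, 1.192] dr [-0.049, -0.02, -0.075] mm 44.0 deg 0.6
travel [0.866, 0.089, 4.542] dr [-0.049, -0.02, -0.075] mm 139.0 deg 0.6
```

View pics/w1.png

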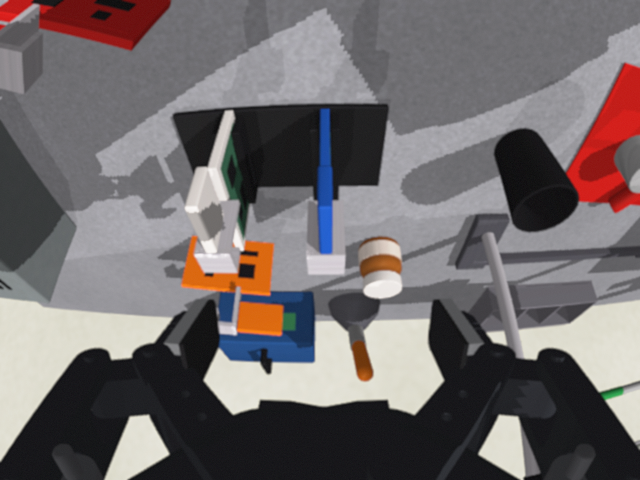

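The wrist view shows the blue tab midway between the fingers (column 325) and the white carrier clear to the left (column 210). Moving in.

```bash
python3 -m handwheel '[{"travel":[0.44,0.04,0.6],"dr":[0,0,0]},{"travel":[0.87,0.08,1.2],"dr":[0,0,-0.07]},{"travel":[0.87,0.08,2.2],"dr":[0,0,-0.07]},{"travel":[0.87,0.08,3.2],"dr":[0,0,-0.07]},{"travel":[0.87,0.08,3.9],"dr":[0,0,-0.07]},{"travel":[0.87,0.08,4.5],"dr":[0,0,-0.07]},{"travel":[0.87,0.08,4.54],"dr":[0,0,-0.07]},{"travel":[0.87,0.08,4.54],"dr":[0,0,-0.07]},{"travel":[0.87,0.08,4.54],"dr":[0,0,-0.07]}]' 0
python3 - <<'E'
from h import *
s=state();print(s['qpos'].round(2)); go([.4226,-.251,.117],Rt(40))
im,d=grab_frame("wrist"); cv2.imwrite("pics/w2.png",im[:,:,::-1])
im,d=grab_frame("scene"); cv2.imwrite("pics/s2.png",cv2.resize(im[150:350,100:340],(720,600))[:,:,::-1])
E
```

```text
time: 4.15
position: [0.4257, -0.2467, 0.1202]
eef_rot: [[-0.766, -0.005, 0.643], [-0.007, 1.0, -0.001], [-0.643, -0.006, -0.766]]
contact_force: [-1.4, 0.2, -0.0]
width: 1.0
[-0.86 -0.57  2.32  0.62  0.99 -2.68]
travel [0.147, -0.141, 0.015] dr [-0.012, 0.003, 0.071] mm 6.0 deg 0.4
```

View pics/w2.png

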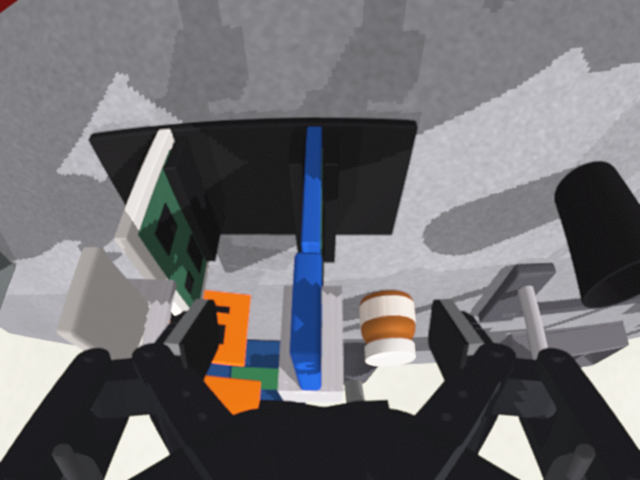

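View pics/s2.png

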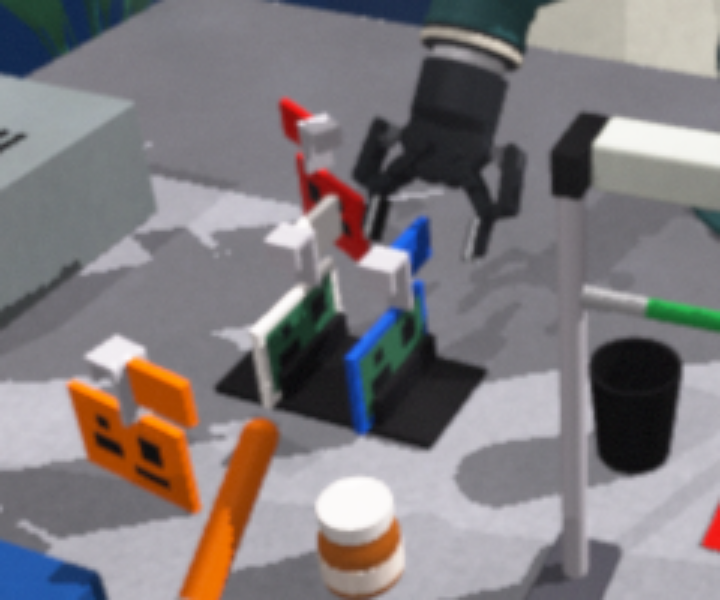

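The tab sits at column 308, so the tool is about 4 mm too far to the left. I'll centre it and close.

```bash
python3 -m handwheel '[{"travel":[0.15,-0.14,0],"dr":[0,0,0.07]},{"travel":[0.15,-0.14,0],"dr":[0,0,0.07]}]' 0
python3 -m handwheel '[{"travel":[0,0,0],"dr":[0,0,0]},{"travel":[0,0,0],"dr":[0,0,0]},{"travel":[0,0,0],"dr":[0,0,0]},{"travel":[0,0,0],"dr":[0,0,0]},{"travel":[0,0,0],"dr":[0,0,0]},{"travel":[0,0,0],"dr":[0,0,0]},{"travel":[0,0,0],"dr":[0,0,0]},{"travel":[0,0,0],"dr":[0,0,0]}]' 1 80
python3 - <<'E'
from h import *
s=state();print(s['qpos'].round(2),s['contact_force'].round(2)); go([.4226,-.251,.117],Rt(40)); go(s['position']+[0,0,.07])
im,d=grab_frame("wrist"); cv2.imwrite("pics/w3.png",im[:,:,::-1])
im,d=grab_frame("scene"); cv2.imwrite("pics/s3.png",cv2.resize(im[150:350,100:340],(720,600))[:,:,::-1])
E
```

```text
time: 4.45
position: [0.4216, -0.2517, 0.116]
eef_rot: [[-0.766, 0.002, 0.642], [0.002, 1.0, -0.002], [-0.642, 0.0, -0.766]]
contact_force: [-0.4, 0.1, -0.4]
width: 0.997
time: 5.25
position: [0.4221, -0.2512, 0.1161]
eef_rot: [[-0.766, 0.001, 0.642], [0.001, 1.0, -0.001], [-0.642, -0.0, -0.766]]
contact_force: [-0.4, -1.3, 1.5]
width: 0.106
[-0.87 -0.56  2.32  0.63  0.99 -2.69] [-0.44 -1.35  1.53]
travel [-0.031, 0.007, -0.011] dr [-0.011, -0.005, -0.009] mm 1.0 deg 0.1
travel [-1.499, -0.001, -1.788] dr [0.0, 0.0, 0.0] mm 70.0 deg 0.0
```

View pics/w3.png

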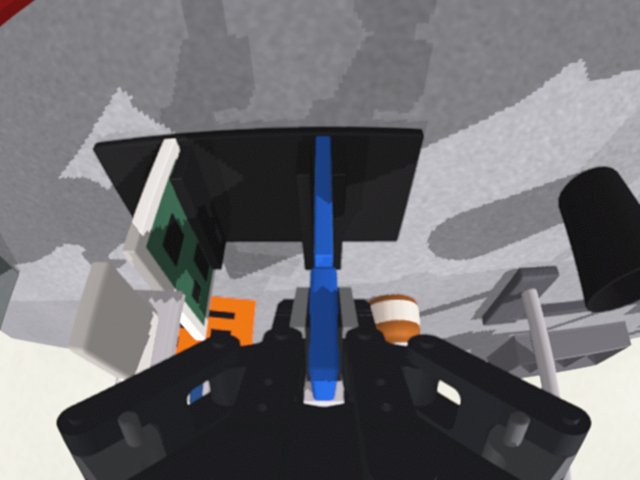

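View pics/s3.png

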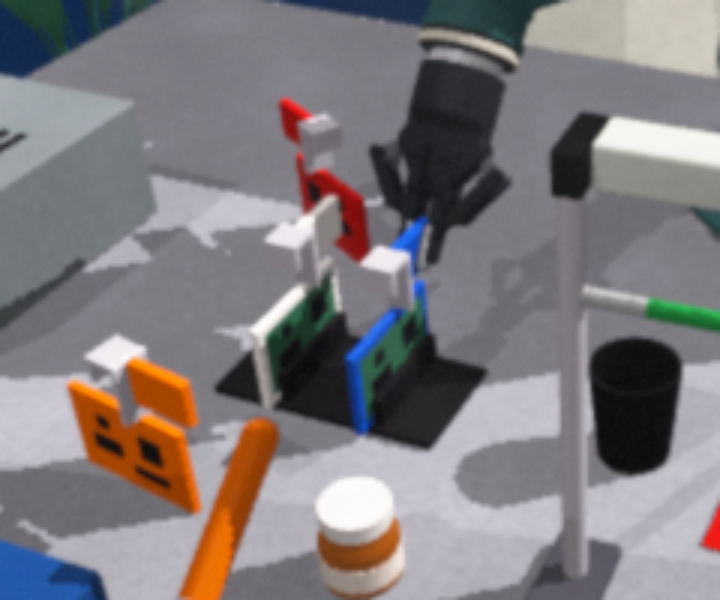

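Both pads hold the tab: opening 0.106 (about 9 mm), with the bracket clear of the fingers. Lifting straight up.

```bash
python3 -m handwheel '[{"travel":[-0.3,0,-0.358],"dr":[0,0,0]},{"travel":[-0.7,0,-0.835],"dr":[0,0,0]},{"travel":[-1.1,0,-1.312],"dr":[0,0,0]},{"travel":[-1.5,0,-1.79],"dr":[0,0,0]},{"travel":[-2.1,0,-2.5],"dr":[0,0,0]},{"travel":[-2.8,0,-3.34],"dr":[0,0,0]},{"travel":[-3.3,0,-3.94],"dr":[0,0,0]},{"travel":[-3.3,0,-3.94],"dr":[0,0,0]},{"travel":[-3.3,0,-3.94],"dr":[0,0,0]}]'
python3 - <<'E'
from h import *
s=state();print(s['qpos'].round(2),s['position'],s['contact_force'].round(2))
im,d=grab_frame("wrist"); cv2.imwrite("pics/w4.png",im[:,:,::-1])
im,d=grab_frame("scene"); cv2.imwrite("pics/s4.png",im[:,:,::-1]); np.savez("scene4.npz",im=im,d=d)
im,d=grab_frame("top"); np.savez("top4.npz",im=im,d=d); cv2.imwrite("pics/t4.png",cv2.resize(im[180:330,340:500],(640,600))[:,:,::-1])
E
```

```text
time: 6.25
position: [0.4219, -0.251, 0.2702]
eef_rot: [[-0.767, 0.001, 0.642], [0.001, 1.0, -0.001], [-0.642, -0.0, -0.767]]
contact_force: [0.1, -0.1, -3.5]
width: 0.109
[-0.87 -0.65  2.12  0.55  1.23 -2.51] [ 0.42188236 -0.25104322  0.27024277] [ 0.1  -0.06 -3.51]
```

View pics/s4.png

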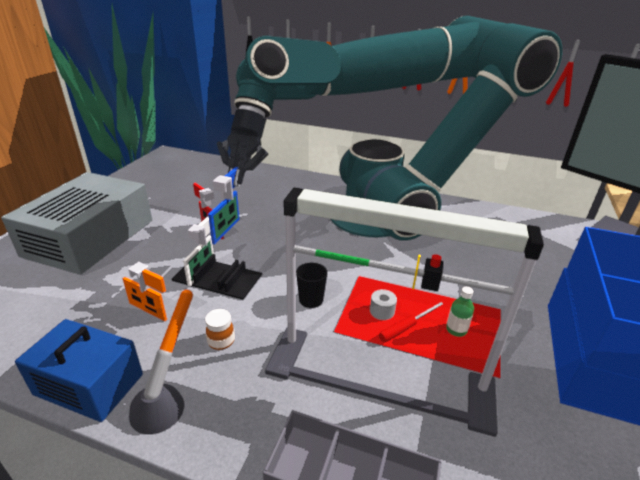

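View pics/t4.png

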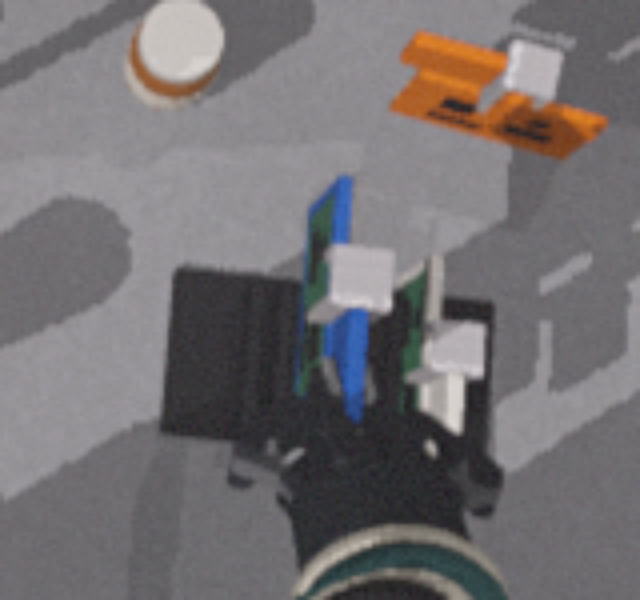

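The carrier is out of the stand and held. I'll measure the bracket's pose relative to the tool.

```bash
python3 - <<'E'
from h import *
s=state(); tp=s['position']
for n in ["top","scene"]:
    f=np.load(n+"4.npz"); d=f['d']; im=f['im'].astype(int)
    P,u,v=pts(n,d,np.ones(d.shape,bool)); C=im[v,u]
    k=(P[:,0]>.445)&(P[:,0]<.51)&(P[:,1]>-.29)&(P[:,1]<-.21)&(P[:,2]>.27)&(P[:,2]<.32)&(C.min(1)>110)
    if n=="scene": k&=P[:,2]>.287
    q=P[k]; print(n,k.sum(),np.percentile(q,[2,50,98],axis=0).round(4).tolist(),cv2.minAreaRect((q[:,:2]*1000).astype(np.float32)))
    b=(P[:,0]>.38)&(P[:,0]<.57)&(P[:,1]>-.29)&(P[:,1]<-.21)&(P[:,2]>.15)&(P[:,2]<.32)&(C[:,2]>C[:,0]+50)
    q=P[b]; print(" blue",b.sum(),np.percentile(q,[2,50,98],axis=0).round(4).tolist())
    pt=q[(q[:,2]>.23)&(q[:,2]<.26)&(q[:,0]>tp[0]+.07)] if n=="top" else q
    A=np.c_[pt[:,0],np.ones(len(pt))]; print(" y(x),z(x)",np.linalg.lstsq(A,pt[:,1:],rcond=None)[0][0],len(pt), pt.mean(0))
print(tp)
E
```

```text
top 267 [[0.4572, -0.2646, 0.2746], [0.4708, -0.2487, 0.2953], [0.4868, -0.2352, 0.2985]] ((471.274658203125, -250.03001403808594), (30.350549697875977, 32.89400100708008), 89.63908386230469)
 blue 303 [[0.4047, -0.2541, 0.1661], [0.4452, -0.2476, 0.2845], [0.5345, -0.2448, 0.298]]
 y(x),z(x) [ 0.00396764 -0.0138699 ] 76 [ 0.51813899 -0.24943286  0.23942561]
scene 135 [[0.4553, -0.2656, 0.2876], [0.4777, -0.2493, 0.2939], [0.4906, -0.2358, 0.2955]] ((469.6588439941406, -251.21517944335938), (42.92854690551758, 31.87218475341797), 0.2285173535346985)
 blue 557 [[0.4148, -0.2584, 0.1623], [0.4829, -0.2487, 0.2246], [0.5402, -0.2457, 0.2947]]
 y(x),z(x) [-0.00463521 -0.34785251] 557 [ 0.48194656 -0.24942441  0.21948011]
[ 0.42178789 -0.2508565   0.26871715]
```

```bash
cat >> h.py <<'E'
O=np.array([.6062,.1748,0]); Y=2.75
Rz=Ro.from_euler('z',Y,degrees=True).as_matrix(); OFF=np.array([.0495,.001,.022])
def hook2tcp(h): return O+Rz@(np.array(h)-OFF)
E
python3 - <<'E'
from h import *
print(hook2tcp([-.11,-.1,.294])); go(hook2tcp([-.11,-.1,.294]),Rt(40,Y))
E
```

```text
[0.45172947 0.0662638  0.272     ]
travel [-0.815, 10.572, 0.559] dr [-0.292, -0.02, -0.371] mm 319.0 deg 2.8
```

```bash
python3 -m handwheel '[{"travel":[0,1,0],"dr":[0,0,0]},{"travel":[0,2.2,0],"dr":[0,0,0]},{"travel":[0,3.5,0],"dr":[0,0,0]},{"travel":[-0.1,4.8,0.1],"dr":[-0.05,0,-0.1]},{"travel":[-0.2,6.1,0.2],"dr":[-0.1,0,-0.2]},{"travel":[-0.4,7.4,0.3],"dr":[-0.2,0,-0.3]},{"travel":[-0.6,8.7,0.4],"dr":[-0.29,-0.02,-0.37]},{"travel":[-0.8,9.8,0.56],"dr":[-0.29,-0.02,-0.37]},{"travel":[-0.81,10.57,0.56],"dr":[-0.29,-0.02,-0.37]},{"travel":[-0.81,10.57,0.56],"dr":[-0.29,-0.02,-0.37]},{"travel":[-0.81,10.57,0.56],"dr":[-0.29,-0.02,-0.37]}]'
python3 - <<'E'
from h import *
s=state();print(s['qpos'].round(2),s['position'],s['contact_force'].round(2))
go(hook2tcp([-.11,-.1,.294]),Rt(40,Y));go(hook2tcp([-.05,-.1,.294]),Rt(40,Y));go(hook2tcp([0,-.1,.294]),Rt(40,Y))
im,d=grab_frame("wrist"); cv2.imwrite("pics/w5.png",im[:,:,::-1]); np.savez("wrist5.npz",im=im,d=d)
im,d=grab_frame("scene"); cv2.imwrite("pics/s5.png",cv2.resize(im[160:340,250:490],(800,600))[:,:,::-1]); np.savez("scene5.npz",im=im,d=d)
E
```

```text
time: 7.5
position: [0.4583, 0.0682, 0.2723]
eef_rot: [[-0.768, -0.05, 0.639], [-0.04, 0.999, 0.03], [-0.639, -0.002, -0.769]]
contact_force: [-0.7, -0.6, -2.1]
width: 0.106
[ 0.12 -0.83  2.21 -0.05  1.07 -1.49] [0.45831309 0.06821625 0.27227719] [-0.67 -0.55 -2.13]
travel [0.177, -0.054, -0.135] dr [-0.007, -0.042, 0.027] mm 7.0 deg 0.3
travel [-1.361, -0.058, 1.144] dr [-0.007, -0.042, 0.027] mm 53.0 deg 0.3
travel [-2.642, -0.06, 2.209] dr [-0.007, -0.042, 0.027] mm 103.0 deg 0.3
```

View pics/s5.png

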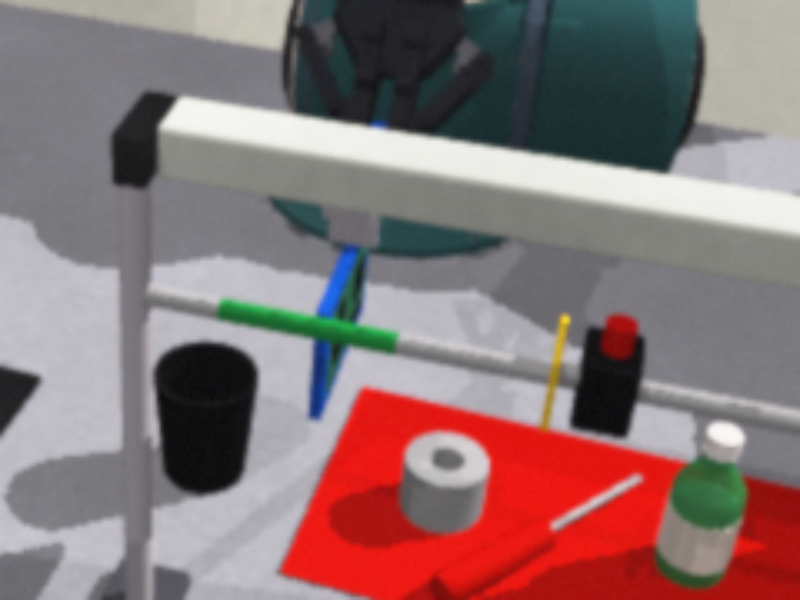

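View pics/w5.png

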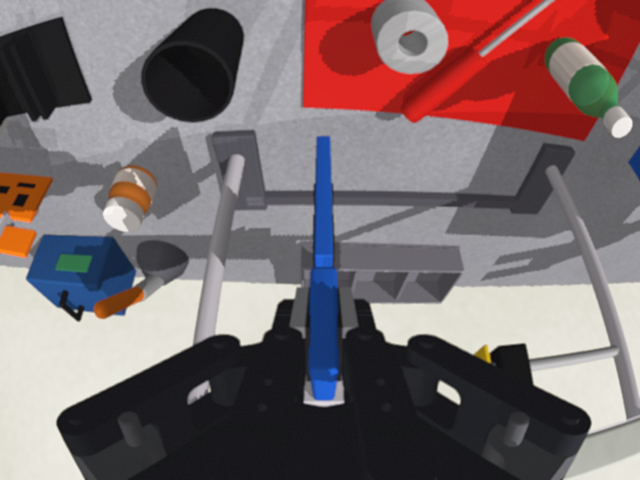

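The carrier is ahead of the band, upright, with its panel at about rail height. Next I'll move in to x = -50 mm, staying short of the rail, and measure again.

```bash
python3 -m handwheel '[{"travel":[-0.3,-0.05,0.25],"dr":[0,0,0]},{"travel":[-0.8,-0.05,0.67],"dr":[0,0,0]},{"travel":[-1.2,-0.05,1],"dr":[0,0,0]},{"travel":[-1.3,-0.05,1.1],"dr":[0,0,0]},{"travel":[-1.3,-0.05,1.1],"dr":[0,0,0]},{"travel":[-1.3,-0.05,1.1],"dr":[0,0,0]}]'
python3 - <<'E'
from h import *
s=state();print(s['qpos'].round(2),s['position'],s['contact_force'].round(2))
tgt=hook2tcp([-.05,-.1,.294]);print(tgt);go(tgt,Rt(40,Y));go(hook2tcp([0,-.1,.294]),Rt(40,Y))
im,d=grab_frame("scene"); cv2.imwrite("pics/s6.png",cv2.resize(im[190:310,290:450],(800,600))[:,:,::-1])
tp=s['position']
P,u,v=pts("scene",d,np.ones(d.shape,bool)); C=im[v,u].astype(int)
b=(P[:,0]>.48)&(P[:,0]<.65)&(P[:,1]>.04)&(P[:,1]<.11)&(P[:,2]>.15)&(P[:,2]<.32)
bl=b&(C[:,2]>C[:,0]+50); q=P[bl]; print("blue",bl.sum(),np.percentile(q,[2,50,98],axis=0).round(4).tolist())
g=b&(C.min(1)>110)&(P[:,2]>.27)&(P[:,0]<.58); q=P[g]; print("brk",g.sum(),np.percentile(q,[2,50,98],axis=0).round(4).tolist() if len(q) else '')
gr=(P[:,0]>.58)&(P[:,0]<.65)&(P[:,1]>0)&(P[:,1]<.15)&(P[:,2]>.24)&(P[:,2]<.28)&(C[:,1]>C[:,0]+50)&(C[:,1]>C[:,2]+40)
q=P[gr]; print("band",gr.sum(),np.percentile(q,[2,50,98],axis=0).round(4).tolist())
E
```

```text
time: 8.2
position: [0.5094, 0.0676, 0.2728]
eef_rot: [[-0.767, -0.046, 0.64], [-0.037, 0.999, 0.028], [-0.64, -0.002, -0.768]]
contact_force: [0.5, -0.1, -2.9]
width: 0.105
[ 0.1  -0.68  2.13 -0.05  1.   -1.5 ] [0.50937701 0.06760478 0.27281403] [ 0.49 -0.1  -2.91]
[0.51166038 0.06914249 0.272     ]
travel [-0.043, 0.048, 0.071] dr [-0.028, -0.031, 0.0] mm 3.0 deg 0.3
travel [-1.323, 0.051, 1.138] dr [-0.028, -0.031, 0.0] mm 52.0 deg 0.3
blue 303 [[0.5431, 0.0665, 0.1683], [0.6212, 0.0726, 0.2176], [0.6272, 0.0757, 0.2566]]
brk 264 [[0.4842, 0.0545, 0.2748], [0.5714, 0.072, 0.2971], [0.5769, 0.0848, 0.3186]]
band 293 [[0.6092, 0.0262, 0.2588], [0.6159, 0.0738, 0.2632], [0.6206, 0.1193, 0.2659]]
```

View pics/s6.png

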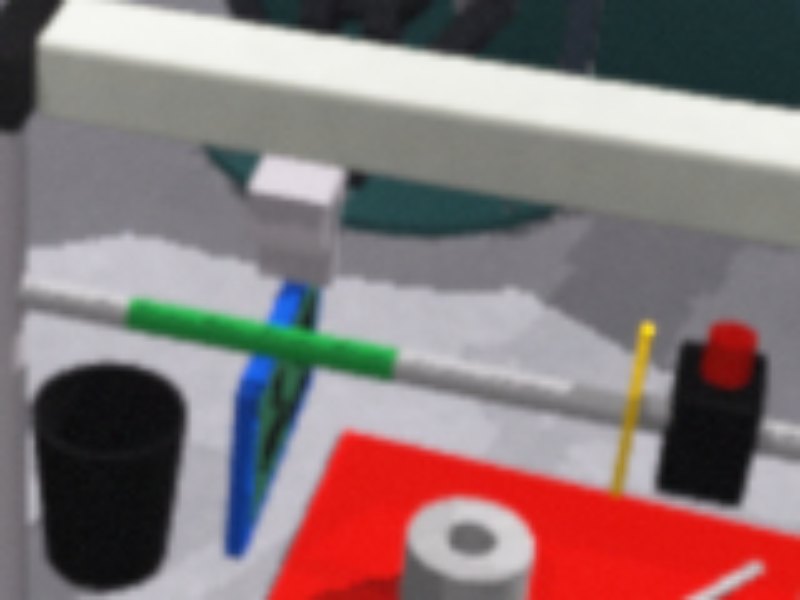

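The panel front has passed under the rail, and the lip is ahead of the rail and above it. Next is 50 mm further in.

```bash
python3 -m handwheel '[{"travel":[-0.25,0.01,0.21],"dr":[0,0,0]},{"travel":[-0.5,0.02,0.43],"dr":[0,0,0]},{"travel":[-0.75,0.03,0.64],"dr":[0,0,0]},{"travel":[-1.0,0.04,0.86],"dr":[0,0,0]},{"travel":[-1.28,0.05,1.1],"dr":[0,0,0]},{"travel":[-1.28,0.05,1.1],"dr":[0,0,0]},{"travel":[-1.28,0.05,1.1],"dr":[0,0,0]}]'
python3 - <<'E'
from h import *
s=state();print(s['qpos'].round(2),s['position'],s['contact_force'].round(2))
go(hook2tcp([0,-.1,.294]),Rt(40,Y));go(s['position']+[0,0,-.028])
im,d=grab_frame("scene"); cv2.imwrite("pics/s7.png",cv2.resize(im[190:310,290:450],(800,600))[:,:,::-1])
P,u,v=pts("scene",d,np.ones(d.shape,bool)); C=im[v,u].astype(int)
b=(P[:,0]>.53)&(P[:,0]<.7)&(P[:,1]>.03)&(P[:,1]<.11)&(P[:,2]>.15)&(P[:,2]<.32)
bl=b&(C[:,2]>C[:,0]+50); q=P[bl]; print("blue",bl.sum(),np.percentile(q,[2,50,98],axis=0).round(4).tolist())
g=b&(C.min(1)>110)&(P[:,2]>.27)&(P[:,0]>.59); q=P[g]; print("brk",g.sum(),np.percentile(q,[2,50,98],axis=0).round(4).tolist() if len(q) else '')
E
```

```text
time: 8.95
position: [0.5604, 0.0722, 0.2718]
eef_rot: [[-0.768, -0.047, 0.639], [-0.038, 0.999, 0.028], [-0.64, -0.002, -0.768]]
contact_force: [0.1, 0.0, -3.4]
width: 0.107
[ 0.1  -0.54  2.06 -0.04  0.94 -1.5 ] [0.5604135  0.07219338 0.27181859] [ 0.13  0.04 -3.35]
travel [-0.033, -0.024, 0.02] dr [-0.022, -0.036, 0.009] mm 1.0 deg 0.3
travel [0.597, 0.002, 0.717] dr [0.0, 0.0, 0.0] mm 28.0 deg 0.0
blue 453 [[0.5543, 0.064, 0.1672], [0.6481, 0.0761, 0.2397], [0.6785, 0.0802, 0.2978]]
brk 336 [[0.5977, 0.0598, 0.2768], [0.6239, 0.0747, 0.2957], [0.6283, 0.0881, 0.2983]]
```

View pics/s7.png

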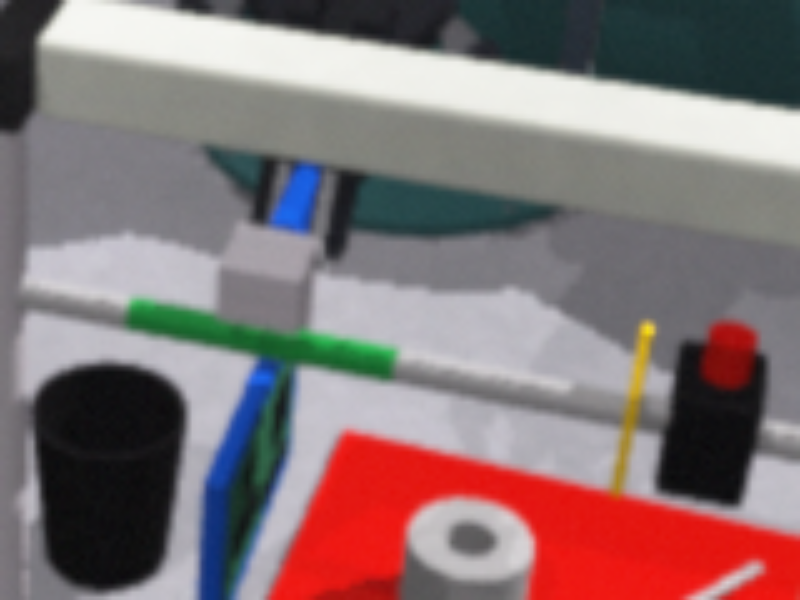

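The lip front is at x≈0.627, so the hook centre is near 0.612, directly over the rail at 0.611. Lowering gently.

```bash
python3 -m handwheel '[{"travel":[0.13,0,0.15],"dr":[0,0,0]},{"travel":[0.3,0,0.35],"dr":[0,0,0]},{"travel":[0.43,0,0.51],"dr":[0,0,0]},{"travel":[0.51,0,0.61],"dr":[0,0,0]},{"travel":[0.51,0,0.61],"dr":[0,0,0]}]'
python3 -m handwheel '[{"travel":[0.05,0,0.06],"dr":[0,0,0]},{"travel":[0.05,0,0.06],"dr":[0,0,0]}]'

```

```text
time: 9.5
position: [0.56, 0.0721, 0.2475]
eef_rot: [[-0.768, -0.047, 0.639], [-0.038, 0.999, 0.028], [-0.64, -0.002, -0.768]]
contact_force: [0.1, -0.7, -2.2]
width: 0.107
time: 9.7
position: [0.5602, 0.0721, 0.246]
eef_rot: [[-0.767, -0.047, 0.64], [-0.038, 0.999, 0.029], [-0.641, -0.002, -0.768]]
contact_force: [-0.1, 1.1, -2.2]
width: 0.104
```

```bash
for i in 1 ; do python3 -m handwheel '[{"travel":[0.03,0,0.04],"dr":[0,0,0]},{"travel":[0.03,0,0.04],"dr":[0,0,0]}]' | egrep "pos|force"; python3 -m handwheel '[{"travel":[0.03,0,0.04],"dr":[0,0,0]},{"travel":[0.03,0,0.04],"dr":[0,0,0]}]'| egrep "pos|force"; done
```

```text
position: [0.5603, 0.0721, 0.2445]
contact_force: [0.0, 0.3, -2.6]
position: [0.5607, 0.0721, 0.2439]
contact_force: [-0.5, -0.6, 2.3]
```

The hook sits on the rail: Fz went from -2.4 to +2.3 N, so about 4.7 N rests on it. I'll dwell a moment, check, then slide along +y.

```bash
python3 -m handwheel '[{"travel":[0,0,0],"dr":[0,0,0]},{"travel":[0,0,0],"dr":[0,0,0]}]'
python3 - <<'E'
from h import *
s=state();
im,d=grab_frame("scene"); cv2.imwrite("pics/s8.png",cv2.resize(im[190:310,290:450],(800,600))[:,:,::-1])
print((Rz.T@(s['position']-O)+OFF).round(4))
P,u,v=pts("scene",d,np.ones(d.shape,bool)); C=im[v,u].astype(int); P=(P-O)@Rz
b=(abs(P[:,0])<.1)&(abs(P[:,1]+.1)<.05)&(P[:,2]>.12)&(P[:,2]<.3)
bl=b&(C[:,2]>C[:,0]+50); q=P[bl]; print("blue",bl.sum(),np.percentile(q,[2,50,98],axis=0).round(4).tolist())
g=b&(C.min(1)>110)&(P[:,2]>.24)&(P[:,0]>-.03); q=P[g]; print("brk",g.sum(),np.percentile(q,[2,50,98],axis=0).round(4).tolist())
y=(abs(P[:,0])<.05)&(abs(P[:,1]-.06)<.08)&(P[:,2]>.235)&(P[:,2]<.295)&(C[:,0]>C[:,2]+70)&(C[:,1]>C[:,2]+60)
print("yel",y.sum(),np.percentile(P[y],[2,50,98],axis=0).round(4).tolist())
E
```

```text
time: 10.3
position: [0.5607, 0.0721, 0.2439]
eef_rot: [[-0.766, -0.047, 0.641], [-0.038, 0.999, 0.029], [-0.642, -0.002, -0.767]]
contact_force: [0.3, -0.5, 4.5]
width: 0.102
[-0.0009 -0.0994  0.2659]
blue 444 [[-0.0646, -0.108, 0.1407], [0.0371, -0.1004, 0.213], [0.0683, -0.0963, 0.2701]]
brk 367 [[-0.0156, -0.1253, 0.2475], [0.0127, -0.1006, 0.2668], [0.0173, -0.0529, 0.2707]]
yel 63 [[-0.0154, 0.0295, 0.2469], [0.0241, 0.031, 0.2817], [0.0286, 0.0327, 0.2858]]
```

View pics/s8.png

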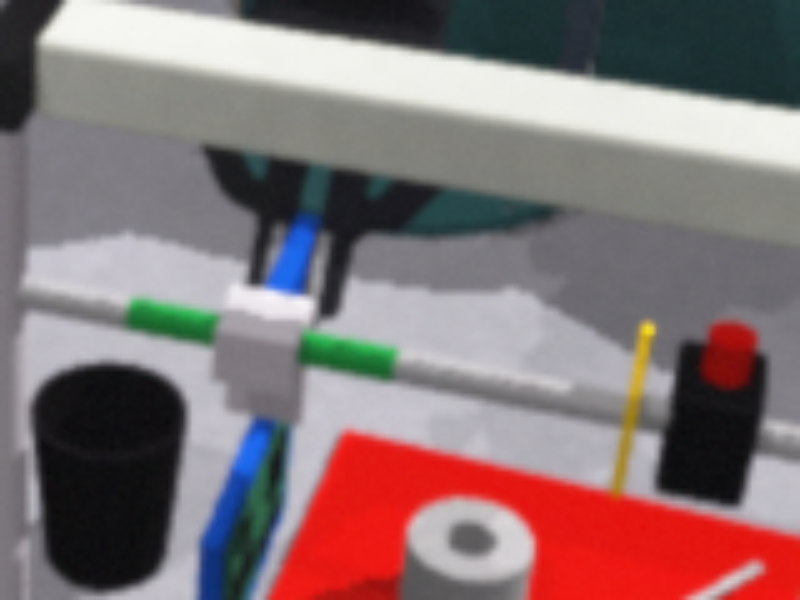

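It hangs at the middle of the band, and the yellow plate shows at rack y≈+31 mm. Sliding now, checking partway.

```bash
python3 -m handwheel '[{"travel":[0,0.25,0],"dr":[0,0,0]},{"travel":[0,0.6,0],"dr":[0,0,0]},{"travel":[0,1.0,0],"dr":[0,0,0]},{"travel":[0,1.4,0],"dr":[0,0,0]},{"travel":[0,1.7,0],"dr":[0,0,0]},{"travel":[0,1.7,0],"dr":[0,0,0]}]'
python3 - <<'E'
from h import *
s=state();print((Rz.T@(s['position']-O)+OFF).round(4))
E
```

```text
time: 10.95
position: [0.5581, 0.1244, 0.2438]
eef_rot: [[-0.766, -0.048, 0.641], [-0.038, 0.999, 0.03], [-0.642, -0.002, -0.767]]
contact_force: [0.3, 3.6, 6.6]
width: 0.11
[-0.0009 -0.0471  0.2658]
```

```bash
python3 -m handwheel '[{"travel":[0,0.25,0],"dr":[0,0,0]},{"travel":[0,0.6,0],"dr":[0,0,0]},{"travel":[0,1.0,0],"dr":[0,0,0]},{"travel":[0,1.3,0],"dr":[0,0,0]},{"travel":[0,1.5,0],"dr":[0,0,0]},{"travel":[0,1.5,0],"dr":[0,0,0]},{"travel":[0,1.5,0],"dr":[0,0,0]}]'
python3 - <<'E'
from h import *
s=state();print((Rz.T@(s['position']-O)+OFF).round(4))
im,d=grab_frame("scene"); cv2.imwrite("pics/s9.png",cv2.resize(im[190:310,330:490],(800,600))[:,:,::-1])
P,u,v=pts("scene",d,np.ones(d.shape,bool)); C=im[v,u].astype(int); P=(P-O)@Rz
y=(abs(P[:,0])<.05)&(abs(P[:,1]-.06)<.08)&(P[:,2]>.235)&(P[:,2]<.295)&(C[:,0]>C[:,2]+70)&(C[:,1]>C[:,2]+60)
print("yel",y.sum(),np.percentile(P[y],[2,50,98],axis=0).round(4).tolist())
g=(abs(P[:,1])<.05)&(abs(P[:,0]-.013)<.008)&(C.min(1)>110)&(P[:,2]>.247)&(P[:,2]<.252); q=P[g]; print("lip",g.sum(),np.percentile(q,[2,50,98],axis=0).round(4).tolist())
E
```

```text
time: 11.65
position: [0.5561, 0.1689, 0.2438]
eef_rot: [[-0.766, -0.048, 0.641], [-0.038, 0.999, 0.03], [-0.642, -0.002, -0.767]]
contact_force: [-0.3, 3.2, 6.2]
width: 0.103
[-0.0009 -0.0025  0.2658]
yel 61 [[-0.0148, 0.0295, 0.2467], [0.025, 0.0309, 0.282], [0.0289, 0.0325, 0.2861]]
lip 35 [[0.0133, -0.0181, 0.2473], [0.0153, -0.0041, 0.2494], [0.0172, 0.0098, 0.2514]]
```

View pics/s9.png

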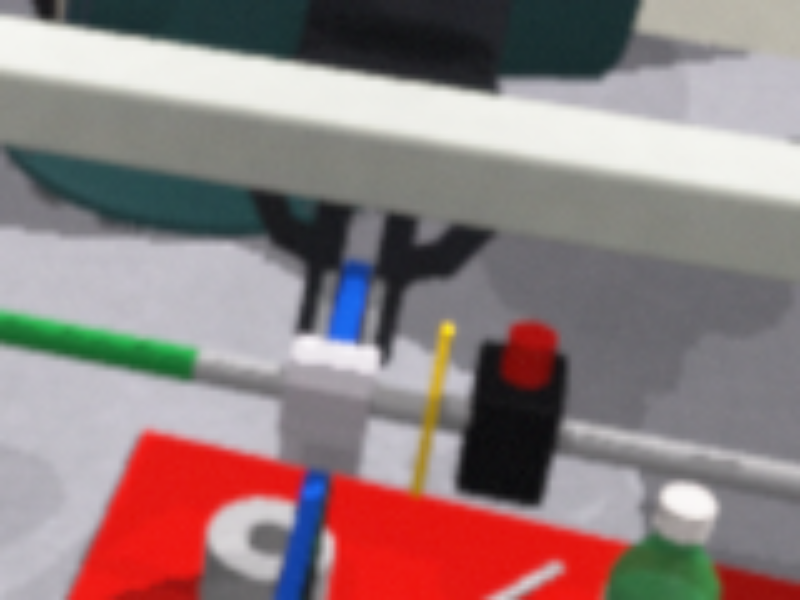

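The gap from bracket to plate is about 19 mm. I'll advance 17 mm, then go on in small steps.

```bash
python3 -m handwheel '[{"travel":[0,0.15,0],"dr":[0,0,0]},{"travel":[0,0.35,0],"dr":[0,0,0]},{"travel":[0,0.5,0],"dr":[0,0,0]},{"travel":[0,0.57,0],"dr":[0,0,0]},{"travel":[0,0.57,0],"dr":[0,0,0]}]' | egrep "pos|force"
for i in 1; do python3 -m handwheel '[{"travel":[0,0.05,0],"dr":[0,0,0]},{"travel":[0,0.1,0],"dr":[0,0,0]},{"travel":[0,0.1,0],"dr":[0,0,0]}]' | egrep "pos|force"; done
cat > chk.py <<'E'
from h import *
import sys
s=state();print(s['time'],(Rz.T@(s['position']-O)+OFF).round(4),s['contact_force'].round(2),s['width'])
im,d=grab_frame("scene"); cv2.imwrite(f"pics/{sys.argv[1]}.png",cv2.resize(im[190:310,330:490],(800,600))[:,:,::-1])
P,u,v=pts("scene",d,np.ones(d.shape,bool)); C=im[v,u].astype(int); P=(P-O)@Rz
y=(abs(P[:,0])<.05)&(abs(P[:,1]-.06)<.08)&(P[:,2]>.235)&(P[:,2]<.295)&(C[:,0]>C[:,2]+70)&(C[:,1]>C[:,2]+60)
print("yel",y.sum(),np.percentile(P[y],[2,50,98],axis=0).round(4).tolist())
g=(abs(P[:,1])<.06)&(abs(P[:,0]-.013)<.008)&(C.min(1)>110)&(P[:,2]>.247)&(P[:,2]<.252); q=P[g]; print("lip",g.sum(),np.percentile(q,[2,50,98],axis=0).round(4).tolist())
b=(abs(P[:,0])<.1)&(abs(P[:,1])<.08)&(P[:,2]>.12)&(P[:,2]<.3)&(C[:,2]>C[:,0]+50)&(C[:,2]>C[:,1]+30)
print("blue",b.sum(),np.percentile(P[b],[2,50,98],axis=0).round(4).tolist())
E
python3 chk.py s10
```

```text
position: [0.5553, 0.1855, 0.2437]
contact_force: [1.1, -1.7, 6.1]
position: [0.5552, 0.1883, 0.2437]
contact_force: [0.7, -3.1, 6.3]
12.5 [-0.0008  0.0169  0.2657] [ 0.68 -3.1   6.3 ] 0.10851167616047284
yel 63 [[-0.0396, 0.0293, 0.2463], [0.0231, 0.0308, 0.2807], [0.028, 0.0326, 0.2857]]
lip 33 [[0.014, 0.0007, 0.2474], [0.0155, 0.015, 0.2494], [0.0167, 0.0271, 0.2518]]
blue 341 [[-0.0658, 0.009, 0.145], [0.0335, 0.0138, 0.2146], [0.0684, 0.0188, 0.2705]]
```

View pics/s10.png

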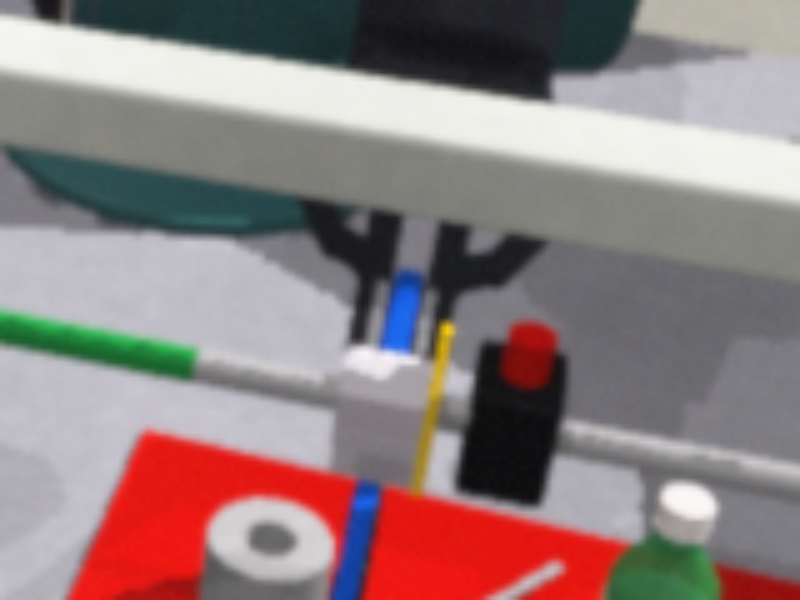

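It is just touching: the plate hasn't moved and the bracket edge is at it. Now gentle 2 mm steps.

```bash
for i in 1; do python3 -m handwheel '[{"travel":[0,0.04,0],"dr":[0,0,0]},{"travel":[0,0.07,0],"dr":[0,0,0]},{"travel":[0,0.07,0],"dr":[0,0,0]}]' | egrep "pos|force";python3 -m handwheel '[{"travel":[0,0.04,0],"dr":[0,0,0]},{"travel":[0,0.07,0],"dr":[0,0,0]},{"travel":[0,0.07,0],"dr":[0,0,0]}]' | egrep "pos|force"; done
python3 chk.py s11
```

```text
position: [0.5551, 0.1903, 0.2437]
contact_force: [-0.0, -3.6, 7.9]
position: [0.555, 0.1924, 0.2437]
contact_force: [0.5, -3.6, 6.7]
13.15 [-0.0008  0.021   0.2657] [ 0.51 -3.6   6.66] 0.10690684388884847
yel 69 [[-0.0355, 0.0332, 0.2441], [0.0231, 0.0348, 0.2787], [0.029, 0.0366, 0.2859]]
lip 36 [[0.0134, 0.0045, 0.2471], [0.0153, 0.0177, 0.2494], [0.017, 0.0307, 0.252]]
blue 335 [[-0.064, 0.0133, 0.1441], [0.0351, 0.0178, 0.2145], [0.0681, 0.0226, 0.2704]]
```

View pics/s11.png

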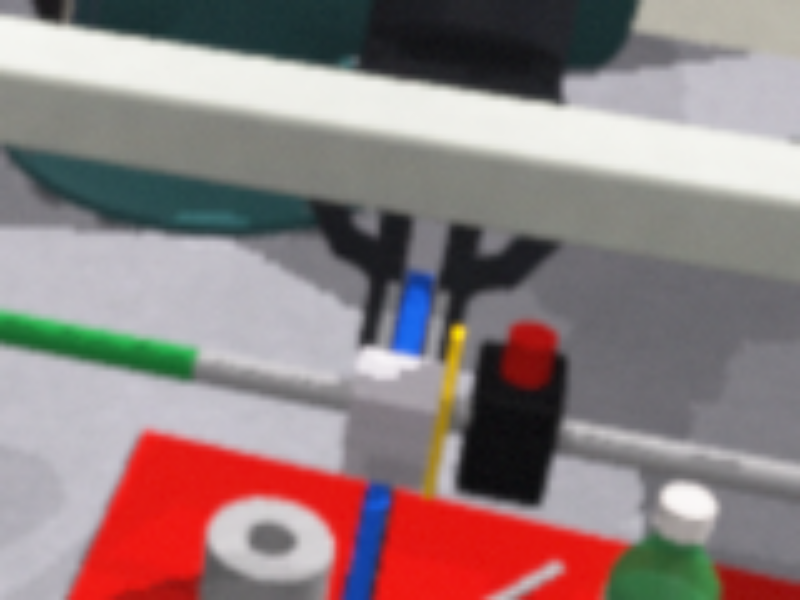

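The plate has moved 4.0 mm with the carrier. Pushing 4 mm further, still short of solid.

```bash
for i in 1; do python3 -m handwheel '[{"travel":[0,0.04,0],"dr":[0,0,0]},{"travel":[0,0.07,0],"dr":[0,0,0]},{"travel":[0,0.07,0],"dr":[0,0,0]}]' | egrep "pos|force";python3 -m handwheel '[{"travel":[0,0.04,0],"dr":[0,0,0]},{"travel":[0,0.07,0],"dr":[0,0,0]},{"travel":[0,0.07,0],"dr":[0,0,0]}]' | egrep "pos|force"; done
python3 chk.py s12
```

```text
position: [0.5549, 0.1944, 0.2438]
contact_force: [-0.1, -3.2, 6.6]
position: [0.5548, 0.1966, 0.2437]
contact_force: [0.8, -3.9, 6.3]
13.8 [-0.0008  0.0252  0.2657] [ 0.76 -3.88  6.28] 0.10785136272698574
yel 75 [[-0.0327, 0.0376, 0.2438], [0.0203, 0.0391, 0.2801], [0.0282, 0.0413, 0.2852]]
lip 33 [[0.0136, 0.0085, 0.2471], [0.0157, 0.022, 0.2493], [0.0172, 0.0343, 0.2518]]
blue 332 [[-0.0657, 0.0176, 0.1457], [0.0336, 0.0219, 0.2143], [0.0682, 0.0271, 0.2702]]
```

The plate is about 8.3 mm in. Opening the fingers partway and waiting.

```bash
python3 -m handwheel '[{"travel":[0,0,0],"dr":[0,0,0]},{"travel":[0,0,0],"dr":[0,0,0]},{"travel":[0,0,0],"dr":[0,0,0]},{"travel":[0,0,0],"dr":[0,0,0]},{"travel":[0,0,0],"dr":[0,0,0]},{"travel":[0,0,0],"dr":[0,0,0]}]' 0.6
python3 chk.py s13
```

```text
time: 14.45
position: [0.5545, 0.1965, 0.2427]
eef_rot: [[-0.767, -0.047, 0.64], [-0.038, 0.999, 0.028], [-0.641, -0.002, -0.768]]
contact_force: [-0.6, -0.6, -0.4]
width: 0.399
14.45 [-0.0011  0.0251  0.2647] [-0.55 -0.61 -0.36] 0.39883258081415457
yel 78 [[-0.0142, 0.0378, 0.2444], [0.0237, 0.0394, 0.2811], [0.0286, 0.0416, 0.2855]]
lip 40 [[0.0128, 0.0082, 0.2475], [0.0153, 0.0205, 0.2495], [0.0168, 0.0357, 0.2518]]
blue 331 [[-0.0662, 0.0184, 0.1454], [0.034, 0.0225, 0.2142], [0.0674, 0.0271, 0.2706]]
```

View pics/s13.png

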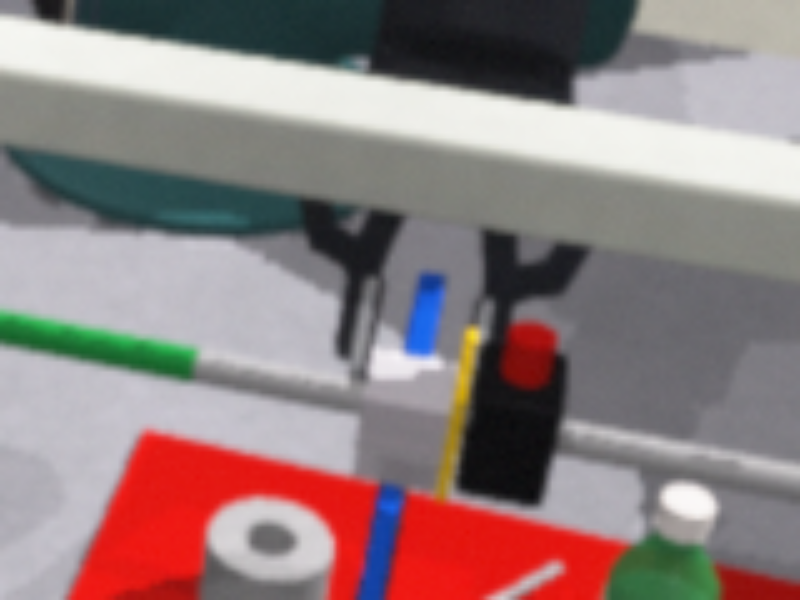

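The tab is free and the carrier stayed put: plate still 8 mm in, and the tool forces are about zero. Backing out along the tool axis.

```bash
python3 -m handwheel '[{"travel":[0,0,-0.3],"dr":[0,0,0]},{"travel":[0,0,-0.8],"dr":[0,0,0]},{"travel":[0,0,-1.4],"dr":[0,0,0]},{"travel":[0,0,-2.2],"dr":[0,0,0]},{"travel":[0,0,-3],"dr":[0,0,0]},{"travel":[0,0,-3.5],"dr":[0,0,0]},{"travel":[0,0,-3.5],"dr":[0,0,0]},{"travel":[0,0,-3.5],"dr":[0,0,0]},{"travel":[0,0,-3.5],"dr":[0,0,0]}]'
python3 chk.py s14; python3 - <<'E'
from h import *
im,d=grab_frame("scene"); cv2.imwrite("pics/s15.png",im[:,:,::-1])
E
```

```text
time: 15.4
position: [0.4874, 0.1934, 0.3222]
eef_rot: [[-0.768, -0.047, 0.639], [-0.038, 0.999, 0.028], [-0.64, -0.003, -0.769]]
contact_force: [0.3, -0.7, -0.7]
width: 0.398
15.4 [-0.0682  0.0253  0.3442] [ 0.27 -0.73 -0.71] 0.39828310613877593
yel 77 [[-0.0143, 0.0378, 0.2441], [0.0238, 0.0394, 0.2799], [0.0287, 0.0413, 0.2857]]
lip 39 [[0.0133, 0.0082, 0.2474], [0.0152, 0.0203, 0.2502], [0.0168, 0.0353, 0.2519]]
blue 331 [[-0.0654, 0.0183, 0.1458], [0.0334, 0.0225, 0.2143], [0.0676, 0.0272, 0.2705]]
```

View pics/s15.png

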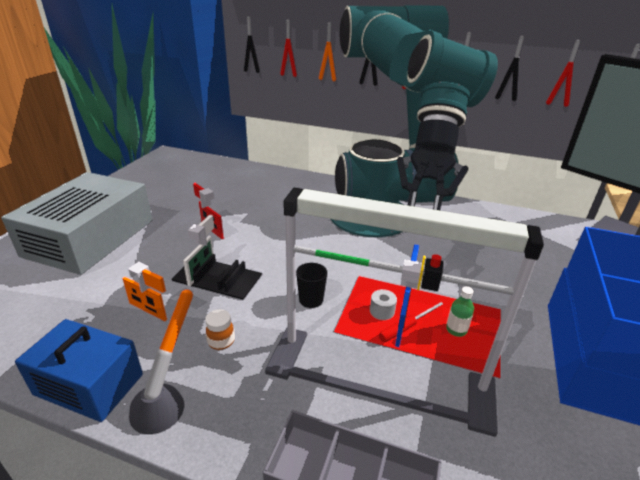

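View pics/s14.png

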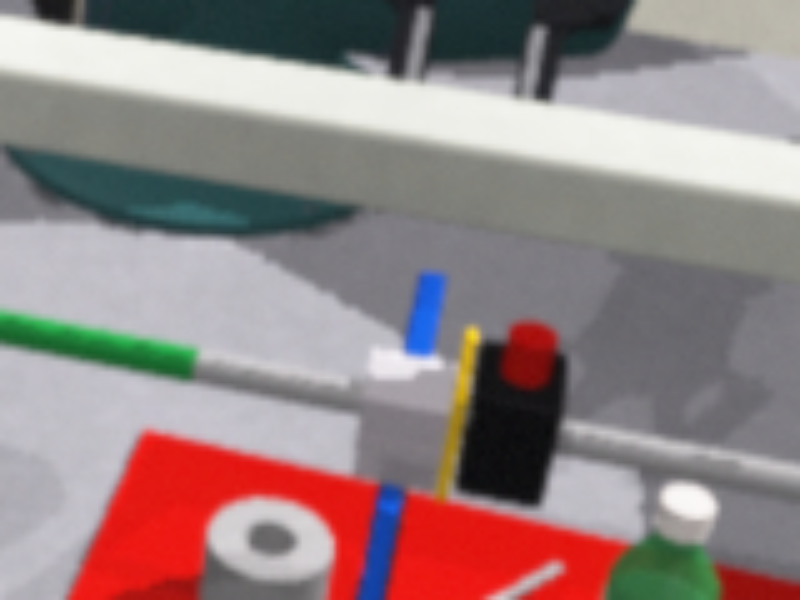

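The carrier hangs still and upright against the plate at (415,272), the gripper is clear, and the other things are where they were. Handing in.

```bash
python3 -c "
from plant import *
print(sign_off())"
```

```text
the job is handed in; nothing more can be done
None
```

The blue carrier is hanging on the rail against the stop, with the yellow plate pushed in about 8 mm. I handed the job in at about 15.5 s; no verdict was reported.

- **Hanging:** I gripped the carrier by its tab at 40° tilt, lifted it straight up and hooked it over the middle of the green band. About 5–7 N of contact showed on the rail there.
- **Sliding:** It went along the rail without lifting off. The largest rail load I saw while sliding was about 10 N, well under the 35 N limit.
- **Last checks:** After release and retreat, two camera measurements about 1 s apart agreed to within about 0.5 mm, so the carrier is at rest. The plate's face went from y≈31 mm to y≈39 mm. The hook is at about y = 22–24 mm and looks upright. Tool force is near zero, and the white carrier and the bench items look unmoved in the picture.
- **Uncertain:** The plate's spring was too weak to feel against the rail friction, so its travel comes from the camera. The arm's reading and the camera differed by 1.5–3 mm on hook y. Also, joint 2 briefly reached its limit of -0.83 rad while I moved the carrier to the rail. The arm stopped about 7 mm short of that waypoint, so I re-measured before going on.

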